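# Seat the sample-cell cover with its four crank nuts

## Robot

A 6-joint arm with a two-finger parallel gripper is mounted at the origin on the work surface. World frame = base frame: x ahead of the robot, y to its left, z up, the work surface at z = 0. Lengths are in m, angles in rad, forces in N, time in s.
With the tool pointing down it reaches from about 0.3 to 0.875 m from the base axis. Payload 6.4 kg.
Tool frame: the origin (TCP) lies midway between the tips of the shut fingers; the grasp point (between the pads) lies bot.tcp_to_grasp behind it (bot.tcp_to_grasp is the distance from the TCP to the grasp point, in m); z points along the fingers, x is the direction in which the jaws open and shut, and the axes are right-handed (so a half turn about z gives the same grasp; the last joint's range is limited). The gripper opens to 88 mm and grips with 3 to 60 N. Pads are 18 mm wide; open, the fingers measure 123 mm over their backs; the gripper's body (75 mm by 187 mm) begins 45 mm behind the grasp point.
Start: joints at [1.036, 0.181, 1.607, -0, 1.354, -0.206], TCP at [0.186, 0.544, 0.204] pointing down, gripper open.
Joint ranges: [-2.99, 2.99], [-0.89, 2.07], [0.3, 2.58], [-1.14, 4.28], [0, 2.63], [-3.12, 3.12]. Speed limits (rad/s): [2.57, 2.57, 3.01, 3.14, 3.14, 3.14].

## Interface

Orientations are given as a unit quaternion [x, y, z, w].
In Python, from station import telemetry, eyes, job, bot gives the robot as it stands.
- The arm moves only by the tool step_arm, never from a script. Its argument "deltas" is a list that holds one entry, the list of rows, each a list of 5 numbers: the shift along the tool's x, y, z in cm, then the turn about the tool's z in degrees, then the finger opening in cm, from 0 to 8.81. In form: [[[dx, dy, dz, spin, gripper], ...]]. A call has 1 to 20 rows; each row is the pose to reach, as a shift and turn from the pose commanded when the call began, along the tool's axes at that moment; what a row does not reach only later rows make up. A row lasts 1/8 s, in which the tool goes at most 62.5 mm and 10.7 degrees, less where a joint would pass 70% of its speed; a pose out of reach is approached as far as the arm can. A call with a gripper value outside its range is refused whole. The fingers move at their own pace and stop on an object; "force" is the grip in N (left out, the last holds). Time passes only in rows, so rows that repeat a pose let the fingers close. It gives the time, the measured TCP pose, the force and the opening at its end, in the units of the state.
- telemetry.get_obs(): the state, without advancing time (a new reading comes with each control period).
- eyes.read_camera(name): name is "scene" or "side" or "wrist"; returns a dict with "color" (480x640x3 uint8, blue, green, red), "range_z" (480x640 float32, m along the optical axis (not along the pixel's ray), 0 where there is no reading), "fx", "fy", "cx", "cy" (pixels), "origin" and "rotation" of the camera in the world. Camera axes: x right, y up, looking along -z (the intrinsics and any distortion apply to the point x, -y, -z); pixel columns grow to the right and rows downward; lengths in m; the calibration is good to about 2 mm. A picture is of the moment at which its call begins.
- job.hand_in(): hands the job in, once; it reports no verdict.
Trained networks look in a picture, given as the dict that the camera call returned (one of the last four; its "shot" number tells which), for a name from the list of things; names that differ only in an ending like _2 or _b are one class to them, and where a whole thing is asked for, a point or a joint stands for the part that bears it (a point fixed in the world has none). Each returns a list of dicts, best first, with "conf" (0 to 1); they miss things now and then, are a little off and sometimes report something else, mostly with a low value. They report only what shows in the picture. A call takes as long as a camera call. They do not tell look-alikes from the thing itself.
- eyes.search_frame(thing, picture): "centre" ([column, row] in pixels, amid what is visible of it).
The state is a dict: "t": time; "joints": joint angles; "qd": joint speeds; "tau": joint torques, N m; "ee_pos": TCP position; "orientation": TCP orientation; "contact_force": force on the tool from outside, world axes, zero at the start; "moment": the same for the moment, N m; "grip_width": opening from 0.0 (shut) to 1.0 (fully open).
Only numpy, scipy, OpenCV 4.12 (cv2) and the standard library are available. Lean on these libraries where they do the work, as an engineer would, in place of code of your own. Each camera call takes 0.05 s, during which the arm holds its last target. There are 200 camera calls.

## Task

Tighten the loose cover of the white sample cell: turn its four crank nuts clockwise in cross order (any one, then the one diagonally opposite, then the other two), roughly half a turn each, until you feel the nut bite, and stop there without forcing it, so that the cover is seated evenly. Leave the things around the cell where they are.

Things in the scene. Friction and masses are not known exactly. Their poses are not given: they have to be found in the camera images.
- cell: White square sample cell fixed to the bench, 190 x 190 mm, 45 mm high to its gasket, with a rim 9 mm wide up to 52 mm round the cover. Origin: centre of its underside on the bench; axes along its sides (its yaw varies within 20 degrees of the robot's axes), z up. Four vertical studs rise through its cover at (+-65, +-65) mm in this frame.
- cover: Aluminium cover plate of the cell, 170 x 170 mm, 12 mm thick, with a low round window (6 mm high) in the middle. Origin: centre of its underside. Loose in height: light springs lift it 2.5 to 4.5 mm off the gasket against the nuts, and each nut presses its corner down as it is turned; home, its underside is 45 mm and its top about 57 mm above the bench.
- nut_1: Steel crank nut at the cell's +x +y corner, opposite nut_3. All four alike: origin on the stud's axis at the nut's underside, x along its crank arm, z up. Hub 30 mm across, 20 mm high; arm 10 mm wide, 8 to 16 mm above the origin; at 35 mm from the axis an upright round black knob, 14 mm thick, from 8 to 50 mm above the origin. The arm may point any way at the start.
- knob_1 (a point): Centre of the top of the knob of nut_1, 35 mm from the stud's axis, 50 mm above the nut's origin; at (35, 0, 50) mm in its frame while the sprung arm is at rest, towards -y when it yields.
- nut_2: Steel crank nut at the cell's -x +y corner, opposite nut_4. All four: turning clockwise seen from above screws the nut down, 8 mm per turn. It runs stiffly, about 5 N along the knob's path, and stays where it is left. The stud's bare end stands 28 to 33 mm above the nut's origin, lower than the knob.
- knob_2 (a point): Centre of the top of the knob of nut_2, 35 mm from the stud's axis, 50 mm above the nut's origin; at (35, 0, 50) mm in its frame while the sprung arm is at rest, towards -y when it yields.
- nut_3: Steel crank nut at the cell's -x -y corner, opposite nut_1. All four: after 2.3 to 3.7 rad of turning, different for each nut and not to be seen beforehand, it bites and goes no further; pushed on, the sprung crank arm yields clockwise past the hub: from 7 N by 1.3 N per mm of knob travel, so 8 to 14 N is plenty, and near 20 N (10 mm) it is strained. It springs back when let go.
- knob_3 (a point): Centre of the top of the knob of nut_3, 35 mm from the stud's axis, 50 mm above the nut's origin; at (35, 0, 50) mm in its frame while the sprung arm is at rest, towards -y when it yields.
- nut_4: Steel crank nut at the cell's +x -y corner, opposite nut_2. All four: home, the origin is 57.2 mm above the bench; loose at the start, 60.2 to 61.9 mm.
- knob_4 (a point): Centre of the top of the knob of nut_4, 35 mm from the stud's axis, 50 mm above the nut's origin; at (35, 0, 50) mm in its frame while the sprung arm is at rest, towards -y when it yields.
- cup_a: small lidded white plastic sample cup, 40 mm across, 32 mm high, standing by the cell; origin at the centre of its underside; not part of the job.
- cup_b: a second sample cup like cup_a; origin at the centre of its underside; not part of the job.
- wrench: steel wrench, 160 mm long, lying flat beside the cell; origin at the centre of its underside; not part of the job.
- screwdriver: screwdriver with black handle, 170 mm long, lying flat beyond the cell; origin at the centre of its underside; not part of the job.
- solvent: white plastic bottle, 44 mm across, 110 mm high, standing near a far corner of the cell; origin at the centre of its underside; not part of the job.
- jar: small amber glass jar, 52 mm across, 60 mm high, standing near a far corner of the cell; origin at the centre of its underside; not part of the job.
Mind the look-alikes: they are no part of the job. What is meant by the cover is not red, and is the larger of those in its own colour.

How it is judged:
By the outcome, as a careful person would: the job done as asked, in the order asked, and still so for the second after the job is handed in, with the robot touching nothing.
It also fails if it takes over 72 s, if anything falls off the work surface, if the arm or the gripper's body presses on something with over 40 N, if the wrist force passes 120 N, or if a joint passes its speed limit or range.

## Working session

There is one attempt and no reset: what is moved stays moved. The work goes in short steps, Python scripts to look and compute and a tool call to move; the robot and the scene stay as the last step left them, time stands still between calls to the robot, and variables do not carry over. Pictures are saved under pics/ and viewed, about 8 in all and at most 12, crops included, and the job is handed in when it is done.

Besides the shell and the picture viewer there is one more tool, called after "Request:" as name(argument=value, ...) on one line, values as JSON. step_arm: Moves the arm, as the interface text tells. Its arguments: {"type":"object","properties":{"deltas":{"type":"array","items":{"type":"array","items":{"type":"array","items":{"type":"number"}}}},"force":{"type":"number"}},"required":["deltas"]}

```bash
mkdir -p pics
cat > h.py <<'E'
import numpy as np, cv2
from station import telemetry, eyes, job, bot
def world(p,u,v,z=None,d=None):
    R=np.array(p["rotation"]);o=np.array(p["origin"])
    r=R@np.array([(u-p["cx"])/p["fx"],-(v-p["cy"])/p["fy"],-1.0])
    if z is not None: return o+r*(z-o[2])/r[2]
    if d is None: d=p["range_z"][int(v),int(u)]
    return o+r*d
E
python3 - <<'E'
from h import *
s=telemetry.get_obs();print({k:np.round(v,3).tolist() for k,v in s.items()},bot.tcp_to_grasp)
for c in ["scene","side"]:
    p=eyes.read_camera(c);cv2.imwrite(f"pics/{c}0.png",p["color"]);print(c,np.round(p["origin"],3),np.round(p["rotation"],2).tolist(),[k for k in p])
    for th in ["knob_1","cover","nut_1","cell"]:
        for r in eyes.search_frame(th,p):
            u,v=r["centre"];print(th,round(r["conf"],2),np.round([u,v]),np.round(world(p,u,v),3), np.round(world(p,u,v,z=.11),3))
E
```

```text
{'t': 0.0, 'joints': [1.036, 0.182, 1.608, -0.0, 1.354, -0.206], 'qd': [0.0, 0.0, 0.001, -0.0, -0.001, 0.001], 'tau': [-0.002, -43.386, -34.185, 0.07, 0.039, -0.0], 'ee_pos': [0.185, 0.544, 0.203], 'orientation': [0.813, 0.582, -0.001, 0.0], 'contact_force': [0.721, 0.166, 0.051], 'moment': [-0.01, -0.04, 0.045], 'grip_width': 1.001} 0.0187
scene [ 0.93  -0.479  0.747] [0.36, 0.12, 0.3, 0.88] ['color', 'range_z', 'fx', 'fy', 'cx', 'cy', 'origin', 'rotation', 'shot']Traceback (most recent call last):
  File "<stdin>", line 7, in <module>
  File "h.py", line 5, in world
    r=R@np.array([(u-p["cx"])/p["fx"],-(v-p["cy"])/p["fy"],-1.0])
      ~^~~~~~~~~~~~~~~~~~~~~~~~~~~~~~~~~~~~~~~~~~~~~~~~~~~~~~~~~~
ValueError: matmul: Input operand 1 has a mismatch in its core dimension 0, with gufunc signature (n?,k),(k,m?)->(n?,m?) (size 3 is different from 4)
```

Rotation is a quaternion.

```bash
sed -i 's/R=np.array(p\["rotation"\])/R=Rotation.from_quat(p["rotation"]).as_matrix()/; 1a from scipy.spatial.transform import Rotation' h.py
python3 - <<'E'
from h import *
for c in ["scene","side"]:
    p=eyes.read_camera(c);cv2.imwrite(f"pics/{c}0.png",p["color"]);print(c,np.round(p["origin"],3),np.round(p["rotation"],2).tolist(),p["fx"])
    for th in ["knob_1","cover","nut_1","cell"]:
        for r in eyes.search_frame(th,p):
            u,v=r["centre"];print(th,round(r["conf"],2),np.round([u,v]),np.round(world(p,u,v),3), np.round(world(p,u,v,z=.11),3))
E
```

```text
scene [ 0.93  -0.479  0.747] [0.36, 0.12, 0.3, 0.88] 593.5965447902112
knob_1 0.78 [375. 205.] [0.546 0.181 0.069] [0.569 0.141 0.11 ]
knob_1 0.64 [350. 294.] [ 0.639 -0.026  0.099] [ 0.644 -0.034  0.11 ]
knob_1 0.58 [321. 233.] [0.523 0.059 0.083] [0.539 0.037 0.11 ]
knob_1 0.52 [435. 236.] [0.668 0.169 0.076] [0.682 0.137 0.11 ]
cover 0.9 [366. 255.] [0.597 0.078 0.063] [0.62 0.04 0.11]
cover 0.7 [182. 374.] [ 0.499 -0.234  0.016] [ 0.555 -0.266  0.11 ]
cover 0.66 [255. 209.] [0.344 0.093 0.01 ] [0.423 0.016 0.11 ]
nut_1 0.95 [431. 242.] [0.668 0.16  0.072] [0.683 0.123 0.11 ]
nut_1 0.87 [354. 292.] [ 0.642 -0.019  0.098] [ 0.647 -0.027  0.11 ]
nut_1 0.82 [371. 205.] [0.543 0.171 0.074] [0.564 0.136 0.11 ]
nut_1 0.7 [312. 240.] [0.515 0.045 0.075] [0.537 0.017 0.11 ]
nut_1 0.41 [394. 202.] [0.548 0.247 0.03 ] [0.59  0.166 0.11 ]
cell 0.88 [344. 298.] [ 0.616 -0.004  0.051] [ 0.643 -0.045  0.11 ]
cell 0.55 [394. 203.] [0.549 0.244 0.03 ] [0.591 0.164 0.11 ]
side [0.427 0.699 0.676] [-0.04, 0.42, 0.9, -0.1] 519.4234537922763
knob_1 0.77 [341. 255.] [0.519 0.073 0.099] [0.518 0.085 0.
[... 204 characters left out ...]
over 0.95 [444. 328.] [0.338 0.118 0.014] [0.351 0.203 0.11 ]
cover 0.93 [302. 278.] [0.578 0.108 0.067] [0.567 0.15  0.11 ]
cover 0.76 [378. 196.] [ 0.487 -0.211  0.022] [ 0.479 -0.088  0.11 ]
cover 0.38 [286. 197.] [ 0.661 -0.108  0.065] [ 0.644 -0.048  0.11 ]
nut_1 0.88 [246. 288.] [0.657 0.159 0.077] [0.644 0.189 0.11 ]
nut_1 0.72 [287. 232.] [0.627 0.016 0.082] [0.618 0.047 0.11 ]
nut_1 0.66 [316. 308.] [0.539 0.177 0.078] [0.533 0.205 0.11 ]
nut_1 0.63 [342. 256.] [0.521 0.052 0.078] [0.516 0.087 0.11 ]
nut_1 0.56 [249. 351.] [0.628 0.245 0.035] [0.604 0.298 0.11 ]
cell 0.94 [310. 319.] [0.544 0.197 0.075] [0.537 0.226 0.11 ]
cell 0.2 [342. 253.] [0.524 0.03  0.063] [0.517 0.081 0.11 ]
```

View pics/scene0.png

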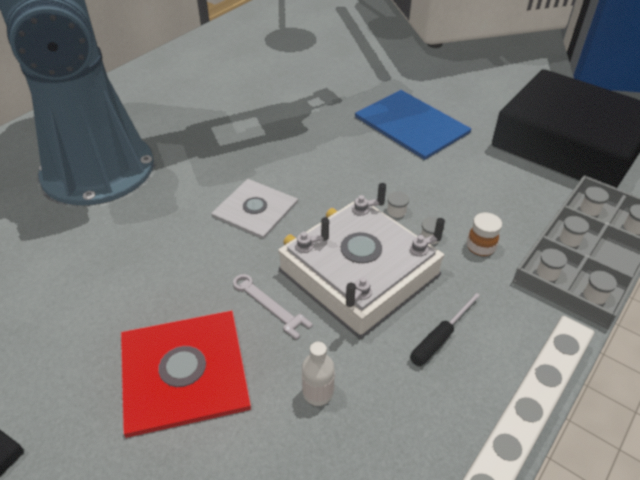

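View pics/side0.png

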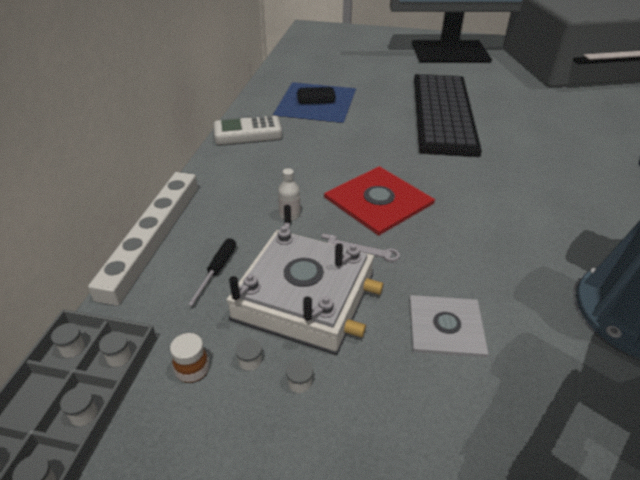

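The scene view shows the white cell with four cranks, centre about (366,250). The grey plate (255,207) and the red plate (185,370) are look-alikes. The side view agrees. I'm moving above the cell for a wrist view.

Request:
step_arm(deltas=[[[-15,26,-8,0,4],[-30,52.5,-16,0,2],[-30,52.5,-16,0,1.8],[-30,52.5,-16,0,1.8],[-30,52.5,-16,0,1.8],[-30,52.5,-16,0,1.8],[-30,52.5,-16,0,1.8],[-30,52.5,-16,0,1.8],[-30,52.5,-16,0,1.8],[-30,52.5,-16,0,1.8],[-30,52.5,-16,0,1.8],[-30,52.5,-16,0,1.8],[-30,52.5,-16,0,1.8],[-30,52.5,-16,0,1.8],[-30,52.5,-16,0,1.8],[-30,52.5,-16,0,1.8]]], force=40)

```text
t: 2.6
ee_pos: [0.5855, 0.0912, 0.3643]
orientation: [0.813, 0.582, 0.0, 0.0]
contact_force: [0.4, 0.5, -0.3]
grip_width: 0.204
```

Run:
```python
from h import *
s=telemetry.get_obs();print(s["t"],np.round(s["joints"],3),np.round(s["ee_pos"],3),s["orientation"],s["contact_force"])
p=eyes.read_camera("wrist");cv2.imwrite("pics/w0.png",p["color"]);print(np.round(p["origin"],3),np.round(p["rotation"],3),p["fx"])
np.savez("w0.npz",**{k:v for k,v in p.items()})
for th in ["knob_1","nut_1","cover","cell"]:
    for r in eyes.search_frame(th,p):
        u,v=r["centre"];print(th,round(r["conf"],2),np.round([u,v]),np.round(world(p,u,v),3), np.round(world(p,u,v,z=.11),3))
```

```text
2.6 [-0.046  0.138  1.339  0.     1.664 -1.288] [0.585 0.091 0.364] [8.13111230e-01 5.82108341e-01 6.58412436e-05 4.47118458e-05] [ 0.41491481  0.46380413 -0.32399695]
[0.509 0.117 0.546] [-0.128 -0.092  0.575  0.803] 413.7955318270761
knob_1 0.96 [277. 133.] [0.52  0.066 0.112] [0.52  0.065 0.11 ]
knob_1 0.87 [248. 249.] [ 0.632 -0.014  0.093] [ 0.627 -0.009  0.11 ]
knob_1 0.83 [413. 224.] [0.663 0.174 0.097] [0.659 0.172 0.11 ]
knob_1 0.72 [397. 115.] [0.544 0.189 0.091] [0.543 0.186 0.11 ]
knob_1 0.69 [265. 243.] [0.636 0.004 0.078] [0.627 0.011 0.11 ]
nut_1 0.86 [394. 221.] [0.658 0.157 0.079] [0.649 0.154 0.11 ]
nut_1 0.82 [377. 111.] [0.534 0.171 0.083] [0.533 0.168 0.11 ]
nut_1 0.75 [262. 130.] [0.513 0.047 0.079] [0.513 0.052 0.11 ]
nut_1 0.69 [266. 241.] [0.632 0.007 0.083] [0.625 0.013 0.11 ]
cover 0.92 [ 68. 168.] [ 0.478 -0.211  0.018] [ 0.483 -0.154  0.11 ]
cover 0.9 [250.   8.] [0.382 0.074 0.009] [0.406 0.082 0.11 ]
cover 0.72 [325. 170.] [0.577 0.098 0.068] [0.571 0.1   0.11 ]
cell 0.74 [443. 168.] [0.627 0.235 0.034] [0.609 0.218 0.11 ]
cell 0.4 [487. 220.] [0.699 0.266 0.061] [0.68  0.251 0.11 ]
cell 0.32 [445.  96.] [0.546 0.257 0.034] [0.54  0.236 0.11 ]
```

View pics/w0.png

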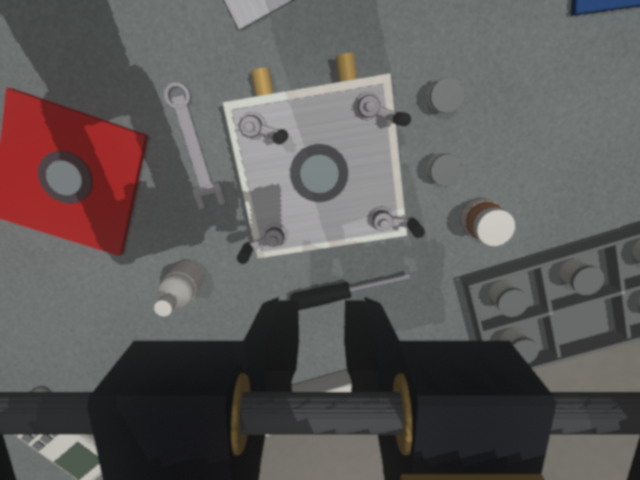

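The wrist view shows the cell spanning (223,102)-(407,256), with knobs near (280,136), (401,118), (416,227) and (245,253). I'll zoom in for precise stud and knob pixels.

Run:
```python
import cv2
i=cv2.imread("pics/w0.png")[60:275,205:435]
i=cv2.resize(i,None,fx=3.4,fy=2.79*1,interpolation=cv2.INTER_CUBIC) if 0 else cv2.resize(i,None,fx=2.75,fy=2.75,interpolation=cv2.INTER_CUBIC)
i=cv2.convertScaleAbs(i,alpha=1.5)
cv2.imwrite("pics/w0z.png",i)
```

```text
(no output)
```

View pics/w0z.png

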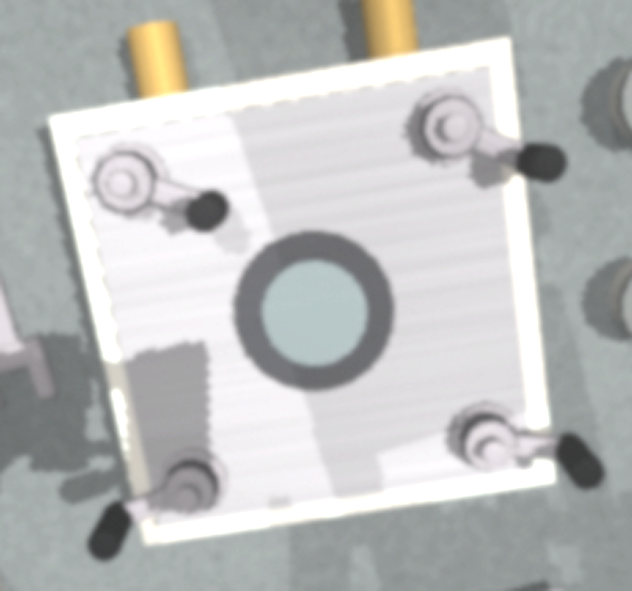

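Run:
```python
from h import *
p=dict(np.load("w0.npz"))
w=lambda L,z:np.array([world(p,x/2.75+205,y/2.75+60,z=z)[:2] for x,y in L])
C=w([(50,117),(510,38),(555,482),(147,545)],.052)
S=w([(121,183),(455,126),(491,448),(187,493)],.091)
K=w([(208,209),(547,162),(584,468),(104,541)],.111)
loc=np.array([(-1,-1),(-1,1),(1,1),(1,-1)])
def fit(P,r):
    c=P.mean(0);a=loc*r;b=P-c
    th=np.arctan2((a[:,0]*b[:,1]-a[:,1]*b[:,0]).sum(),(a*b).sum());R=np.array([[np.cos(th),-np.sin(th)],[np.sin(th),np.cos(th)]])
    return c,th,c+a@R.T,np.linalg.norm(c+a@R.T-P,axis=1)
for P,r in((C,.095),(S,.065)):
    c,th,M,e=fit(P,r);print(c.round(4),np.degrees(th).round(2),"res",e.round(4))
    print(fit(P,r)[2].round(4).tolist())
c,th,M,e=fit(S,.065)
for n,k,m in zip((3,2,1,4),K,M): d=k-m;print("nut",n,"stud",m.round(4),"knob",k.round(4),"r",np.hypot(*d).round(4),"ang",np.degrees(np.arctan2(d[1],d[0])).round(1))
```

```text
[0.5806 0.0911] -9.56 res [0.0004 0.0001 0.0002 0.0004]
[[0.4712, 0.0132], [0.5027, 0.2006], [0.6901, 0.169], [0.6585, -0.0184]]
[0.5788 0.091 ] -9.73 res [0.0012 0.0008 0.001  0.0015]
[[0.5037, 0.0379], [0.5257, 0.166], [0.6538, 0.144], [0.6319, 0.0159]]
nut 3 stud [0.5037 0.0379] knob [0.5242 0.0683] r 0.0366 ang 56.1
nut 2 stud [0.5257 0.166 ] knob [0.5486 0.192 ] r 0.0346 ang 48.6
nut 1 stud [0.6538 0.144 ] knob [0.6667 0.1751] r 0.0337 ang 67.5
nut 4 stud [0.6319 0.0159] knob [ 0.6337 -0.018 ] r 0.034 ang -86.9
```

Request:
step_arm(deltas=[[[-1,-1.5,5,-10,2.6],[-2,-2.5,10,-20,2.6],[-3,-3.5,15,-30,2.6],[-4.27,-5.03,19,-40,2.6],[-4.27,-5.03,20.5,-50,2.6],[-4.27,-5.03,20.5,-60,2.6],[-4.27,-5.03,20.5,-70,2.6],[-4.27,-5.03,20.5,-75,2.6],[-4.27,-5.03,20.5,-75,2.6],[-4.27,-5.03,20.5,-75,2.6],[-4.27,-5.03,22.8,-75,2.6],[-4.27,-5.03,24.6,-75,2.6],[-4.27,-5.03,26.2,-75,2.6],[-4.27,-5.03,27.6,-75,2.6],[-4.27,-5.03,27.6,-75,2.6]]])

```text
t: 4.72
ee_pos: [0.5233, 0.0667, 0.0868]
orientation: [0.291, 0.957, -0.0, -0.001]
contact_force: [0.7, 0.1, 1.4]
grip_width: 0.296
```

```bash
cat > pic.py <<'E'
from h import *
import sys
s=telemetry.get_obs();print(s["t"],np.round(s["joints"],3),np.round(s["ee_pos"],4),s["contact_force"])
a=eyes.read_camera("wrist")["color"];b=eyes.read_camera("side")["color"][180:360,200:400]
cv2.imwrite(sys.argv[1],np.hstack([cv2.resize(a,(400,300)),cv2.resize(b,(333,300))]))
E
python3 pic.py pics/n3.png
python3 - <<'E'
import numpy as np
for st in (6.5,): 
    print([[round(-3.5*np.sin(f),2),round(3.5*(np.cos(f)-1),2),0,round(np.degrees(f),1),2.6] for f in np.radians(np.arange(1,21)*st)])
E
```

```text
4.725 [-0.098  0.217  1.821 -0.     1.105 -2.649] [0.5233 0.0667 0.0868] [0.71354625 0.11277328 1.43420751]
[[np.float64(-0.4), np.float64(-0.02), 0, np.float64(6.5), 2.6], [np.float64(-0.79), np.float64(-0.09), 0, np.float64(13.0), 2.6], [np.float64(-1.17), np.float64(-0.2), 0, np.float64(19.5), 2.6], [np.float64(-1.53), np.float64(-0.35), 0, np.float64(26.0), 2.6], [np.float64(-1.88), np.float64(-0.55), 0, np.float64(32.5), 2.6], [np.float64(-2.2), np.float64(-0.78), 0, np.float64(39.0), 2.6], [np.float64(-2.5), np.float64(-1.05), 0, np.float64(45.5), 2.6], [np.float64(-2.76), np.float64(-1.35), 0, np.float64(52.0), 2.6], [np.float64(-2.98), np.float64(-1.67), 0, np.float64(58.5), 2.6], [np.float64(-3.17), np.float64(-2.02), 0, np.float64(65.0), 2.6], [np.float64(-3.32), np.float64(-2.39), 0, np.float64(71.5), 2.6], [np.float64(-3.42), np.float64(-2.77), 0, np.float64(78.0), 2.6], [np.float64(-3.48), np.float64(-3.16), 0, np.float64(84.5), 2.6], [np.float64(-3.5), np.float64(-3.56), 0, np.float64(91.0), 2.6], [np.float64(-3.47), np.float64(-3.96), 0, np.float64(97.5), 2.6], [np.float64(-3.4), np.float64(-4.35), 0, np.float64(104.0), 2.6], [np.float64(-3.28), np.float64(-4.73), 0, np.float64(110.5), 2.6], [np.float64(-3.12), np.float64(-5.09), 0, np.float64(117.0), 2.6], [np.float64(-2.92), np.float64(-5.43), 0, np.float64(123.5), 2.6], [np.float64(-2.68), np.float64(-5.75), 0, np.float64(130.0), 2.6]]
```

View pics/n3.png

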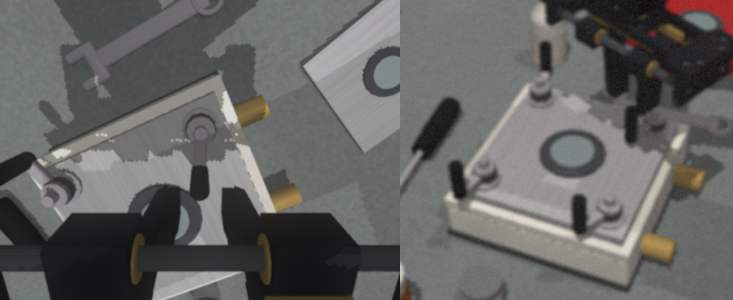

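The knob sits between the fingers (wrist view about (199,185)). I'm turning nut 3 by about 130°, which is before the earliest possible bite.

Request:
step_arm(deltas=[[[-0.4,-0.02,0,6.5,2.6],[-0.79,-0.09,0,13,2.6],[-1.17,-0.2,0,19.5,2.6],[-1.53,-0.35,0,26,2.6],[-1.88,-0.55,0,32.5,2.6],[-2.2,-0.78,0,39,2.6],[-2.5,-1.05,0,45.5,2.6],[-2.76,-1.35,0,52,2.6],[-2.98,-1.67,0,58.5,2.6],[-3.17,-2.02,0,65,2.6],[-3.32,-2.39,0,71.5,2.6],[-3.42,-2.77,0,78,2.6],[-3.48,-3.16,0,84.5,2.6],[-3.5,-3.56,0,91,2.6],[-3.47,-3.96,0,97.5,2.6],[-3.4,-4.35,0,104,2.6],[-3.28,-4.73,0,110.5,2.6],[-3.12,-5.09,0,117,2.6],[-2.92,-5.43,0,123.5,2.6],[-2.68,-5.75,0,130,2.6]]])

```text
t: 7.32
ee_pos: [0.5152, 0.0037, 0.0893]
orientation: [0.99, 0.139, 0.001, 0.0]
contact_force: [-0.7, 0.6, -1.1]
grip_width: 0.297
```

```bash
cat > st.py <<'E'
from h import *
import sys
# args: stud x y ; reports crank angle of TCP and tangential(cw)/radial force
sx,sy=map(float,sys.argv[1:3])
s=telemetry.get_obs();d=np.array(s["ee_pos"][:2])-[sx,sy];a=np.arctan2(d[1],d[0]);r=np.array([np.cos(a),np.sin(a)]);t=np.array([r[1],-r[0]])
f=np.array(s["contact_force"]);X=Rotation.from_quat(s["orientation"]).as_matrix()[:2,0]
print("t",s["t"],"ang",np.degrees(a).round(1),"rad",np.hypot(*d).round(4),"resist",(-f[:2]@t).round(2),"radial",(f[:2]@r).round(2),"fz",f[2].round(2),"yaw",np.degrees(np.arctan2(X[1],X[0])).round(1),"J6",s["joints"][5])
E
python3 st.py 0.5045 0.038
```

```text
t 7.325 ang -72.7 rad 0.036 resist -0.44 radial -0.8 fz -1.06 yaw 15.9 J6 -0.5017817390004714
```

```bash
python3 pic.py pics/n3b.png
```

```text
7.325 [-0.224  0.185  1.855 -0.     1.1   -0.502] [0.5152 0.0037 0.0893] [-0.65466417  0.63422655 -1.05873011]
```

View pics/n3b.png

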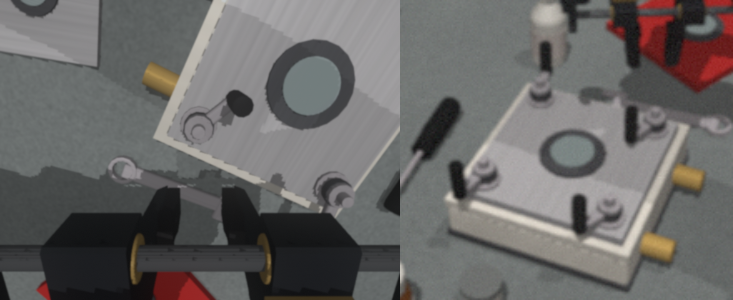

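```bash
cat >> h.py <<'E'
def proj(p,X):
    R=Rotation.from_quat(p["rotation"]).as_matrix();q=R.T@(np.array(X)-p["origin"])
    return [p["cx"]+p["fx"]*q[0]/-q[2],p["cy"]-p["fy"]*q[1]/-q[2]]
E
python3 - <<'E'
from h import *
s=telemetry.get_obs();p=eyes.read_camera("wrist");T=np.array(s["ee_pos"]);k=.625
print("cam",np.round(p["origin"],3))
for n,X in dict(tcp=T,stud3=(.5045,.038,.091),stud4=(.6327,.016,.091),knob3top=(.5241,.067,.111),knob3bot=(.5241,.067,.069)).items(): print(n,np.round(np.array(proj(p,X))*k),"full",np.round(proj(p,X)))
X=Rotation.from_quat(s["orientation"]).as_matrix()[:,0]
for sg in(-1,1): print("tip",np.round(np.array(proj(p,T+sg*.013*X))*k))
for th in ["knob_1"]:
    for r in eyes.search_frame(th,p): print(r["conf"],np.round(r["centre"]),np.round(world(p,*r["centre"]),3))
D=p["range_z"]
for v in (290,300,305,310,320,340): print(v,[(u,np.round(world(p,u,v),3).tolist()) for u in (255,265,275,360,370,380)])
E
```

```text
cam [0.493 0.081 0.271]
tcp [200. 177.] full [320. 283.]
stud3 [199. 132.] full [319. 211.]
stud4 [349. 202.] full [558. 323.]
knob3top [243. 104.] full [389. 166.]
knob3bot [234.  96.] full [375. 154.]
tip [183. 177.]
tip [217. 177.]
0.92 [371. 174.] [0.519 0.062 0.111]
0.57 [526. 309.] [0.622 0.015 0.08 ]
290 [(255, [0.483, -0.049, 0.008]), (265, [0.49, -0.047, 0.008]), (275, [0.496, -0.045, 0.007]), (360, [0.554, -0.031, 0.002]), (370, [0.561, -0.029, 0.001]), (380, [0.568, -0.027, 0.001])]
300 [(255, [0.485, -0.056, 0.008]), (265, [0.492, 0.008, 0.128]), (275, [0.498, -0.052, 0.008]), (360, [0.557, -0.039, 0.002]), (370, [0.564, -0.037, 0.002]), (380, [0.534, 0.019, 0.128])]
305 [(255, [0.489, 0.007, 0.132]), (265, [0.492, 0.008, 0.132]), (275, [0.496, 0.007, 0.129]), (360, [0.527, 0.016, 0.129]), (370, [0.531, 0.017, 0.13]), (380, [0.534, 0.019, 0.132])]
310 [(255, [0.489, 0.006, 0.135]), (265, [0.493, 0.008, 0.136]), (275, [0.496, 0.007, 0.133]), (360, [0.527, 0.015, 0.132]), (370, [0.53, 0.017, 0.134]), (380, [0.533, 0.019, 0.137])]
320 [(255, [0.49, 0.007, 0.144]), (265, [0.494, 0.007, 0.141]), (275, [0.497, 0.007, 0.14]), (360, [0.526, 0.016, 0.141]), (370, [0.53, 0.017, 0.14]), (380, [0.532, 0.019, 0.143])]
340 [(255, [0.492, 0.006, 0.154]), (265, [0.495, 0.007, 0.153]), (275, [0.499, 0.008, 0.154]), (360, [0.527, 0.011, 0.145]), (370, [0.528, 0.016, 0.154]), (380, [0.531, 0.017, 0.154])]
```

Run:
```python
from h import *
s=telemetry.get_obs();T=np.array(s["ee_pos"]);X=Rotation.from_quat(s["orientation"]).as_matrix()[:,0]
p=eyes.read_camera("side")
for z in (0,.02,.04):
  for sg in(-1,1):
    q=T+sg*.021*X+[0,0,z]; print(z,np.round(proj(p,q)))
for n,q in dict(stud3=(.5045,.038,.091),stud4=(.6327,.016,.091),knob3top=(.5241,.067,.111),stud1=(.6546,.144,.091)).items(): print(n,np.round(proj(p,q)))
c=cv2.resize(p["color"][150:300,260:420],None,fx=4,fy=4,interpolation=cv2.INTER_CUBIC);cv2.imwrite("pics/sz.png",c)
for v in range(190,230,4): print(v,[np.round(world(p,u,v),3).tolist() for u in (340,366)])
```

```text
0 [362. 233.]
0 [338. 234.]
0.02 [363. 224.]
0.02 [339. 225.]
0.04 [363. 215.]
0.04 [339. 216.]
stud3 [353. 246.]
stud4 [284. 228.]
knob3top [339. 246.]
stud1 [250. 276.]
190 [[0.53, 0.044, 0.208], [0.493, 0.011, 0.19]]
194 [[0.53, 0.044, 0.199], [0.492, 0.009, 0.181]]
198 [[0.534, 0.014, 0.17], [0.492, 0.007, 0.171]]
202 [[0.533, 0.019, 0.165], [0.492, 0.006, 0.163]]
206 [[0.533, 0.018, 0.157], [0.491, 0.008, 0.156]]
210 [[0.533, 0.017, 0.147], [0.49, 0.009, 0.149]]
214 [[0.532, 0.018, 0.139], [0.49, 0.008, 0.139]]
218 [[0.532, 0.017, 0.13], [0.503, -0.141, 0.013]]
222 [[0.554, -0.129, 0.003], [0.5, -0.122, 0.018]]
226 [[0.553, -0.119, 0.001], [0.5, -0.123, 0.007]]
```

View pics/sz.png

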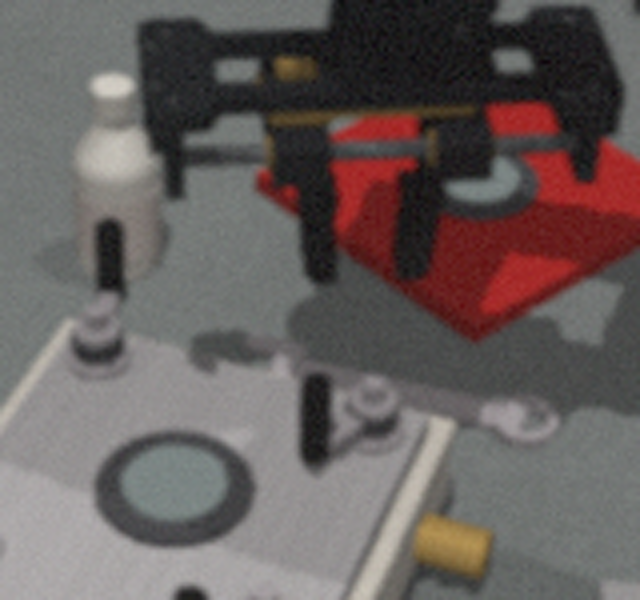

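Both cameras put the fingertips at z ≈ 0.128, while the reported TCP z is 0.089. The tips are really about 39 mm higher than reported (x and y agree), so the fingers passed above the knob and nothing has been touched. I'm going back and descending 42 mm further.

Request:
step_arm(deltas=[[[0.5,-1,0,-10,2.6],[1,-2,0,-20,2.6],[1.5,-3,0,-30,2.6],[2,-4,0,-40,2.6],[2.68,-5.75,0,-50,2.6],[2.68,-5.75,0,-60,2.6],[2.68,-5.75,0,-70,2.6],[2.68,-5.75,0,-80,2.6],[2.68,-5.75,0,-90,2.6],[2.68,-5.75,0,-100,2.6],[2.68,-5.75,0,-110,2.6],[2.68,-5.75,0,-120,2.6],[2.68,-5.75,0,-130,2.6],[2.68,-5.75,0,-130,2.6],[2.68,-5.75,1.5,-130,2.6],[2.68,-5.75,2.5,-130,2.6],[2.68,-5.75,3.5,-130,2.6],[2.68,-5.75,4.2,-130,2.6],[2.68,-5.75,4.2,-130,2.6]]])

```text
t: 9.95
ee_pos: [0.5237, 0.0666, 0.0454]
orientation: [0.291, 0.957, -0.0, -0.001]
contact_force: [0.4, -0.8, 0.5]
grip_width: 0.297
```

```bash
python3 pic.py pics/n3c.png; python3 st.py 0.5045 0.038
```

```text
9.95 [-0.098  0.282  1.841 -0.     1.02  -2.649] [0.5237 0.0666 0.0454] [ 0.40294481 -0.76956222  0.49039827]
t 10.05 ang 55.1 rad 0.0348 resist 0.42 radial -0.94 fz 0.36 yaw 146.2 J6 -2.6493634703063136
```

View pics/n3c.png

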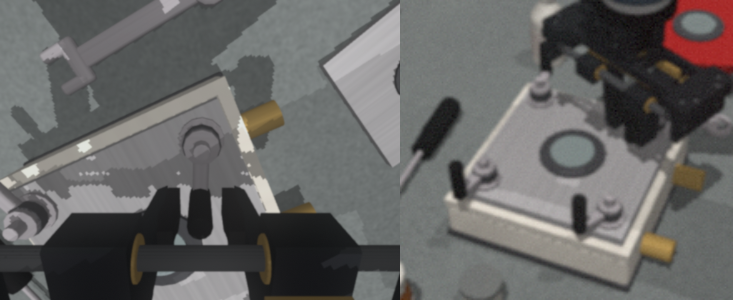

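Now the knob (200,215) is between the fingers. I'm turning.

Request:
step_arm(deltas=[[[-0.4,-0.02,0,6.5,2.6],[-0.79,-0.09,0,13,2.6],[-1.17,-0.2,0,19.5,2.6],[-1.53,-0.35,0,26,2.6],[-1.88,-0.55,0,32.5,2.6],[-2.2,-0.78,0,39,2.6],[-2.5,-1.05,0,45.5,2.6],[-2.76,-1.35,0,52,2.6],[-2.98,-1.67,0,58.5,2.6],[-3.17,-2.02,0,65,2.6],[-3.32,-2.39,0,71.5,2.6],[-3.42,-2.77,0,78,2.6],[-3.48,-3.16,0,84.5,2.6],[-3.5,-3.56,0,91,2.6],[-3.47,-3.96,0,97.5,2.6],[-3.4,-4.35,0,104,2.6],[-3.28,-4.73,0,110.5,2.6],[-3.12,-5.09,0,117,2.6],[-2.92,-5.43,0,123.5,2.6],[-2.68,-5.75,0,130,2.6]]])

```text
t: 12.55
ee_pos: [0.5159, 0.0042, 0.0468]
orientation: [0.99, 0.139, 0.002, 0.0]
contact_force: [4.8, 2.0, -2.7]
grip_width: 0.293
```

```bash
python3 st.py 0.5045 0.038
```

```text
t 12.55 ang -71.3 rad 0.0357 resist 5.16 radial -0.38 fz -2.68 yaw 15.9 J6 -0.5017897978954066
```

Request:
step_arm(deltas=[[[-0.43,-0.03,0,7,2.6],[-0.85,-0.1,0,14,2.6],[-0.85,-0.1,0,14,2.6]]])

```text
t: 12.92
ee_pos: [0.5074, 0.0021, 0.047]
orientation: [1.0, 0.019, 0.002, 0.0]
contact_force: [3.4, -0.7, -4.1]
grip_width: 0.296
```

Request:
step_arm(deltas=[[[-0.24,-0.01,0,4,2.6],[-0.49,-0.03,0,8,2.6],[-0.49,-0.03,0,8,2.6]]])

```text
t: 13.3
ee_pos: [0.5026, 0.0021, 0.0469]
orientation: [0.999, -0.05, 0.002, 0.0]
contact_force: [5.6, -1.6, -4.1]
grip_width: 0.298
```

```bash
python3 st.py 0.5045 0.038
```

```text
t 13.3 ang -93.1 rad 0.0359 resist 5.66 radial 1.29 fz -4.14 yaw -5.7 J6 -0.1319000394420438
```

Request:
step_arm(deltas=[[[-0.24,-0.01,0,4,2.6],[-0.49,-0.03,0,8,2.6],[-0.49,-0.03,0,8,2.6]]])

```text
t: 13.68
ee_pos: [0.4977, 0.0027, 0.0468]
orientation: [0.993, -0.12, 0.002, 0.0]
contact_force: [5.1, -2.0, -3.9]
grip_width: 0.299
```

Request:
step_arm(deltas=[[[-0.24,-0.01,0,4,2.6],[-0.49,-0.03,0,8,2.6],[-0.49,-0.03,0,8,2.6]]])

```text
t: 14.05
ee_pos: [0.493, 0.004, 0.0468]
orientation: [0.982, -0.189, 0.002, 0.001]
contact_force: [4.1, -3.6, -4.3]
grip_width: 0.295
```

Request:
step_arm(deltas=[[[-0.24,-0.01,0,4,2.6],[-0.49,-0.03,0,8,2.6],[-0.49,-0.03,0,8,2.6]]])

```text
t: 14.42
ee_pos: [0.4884, 0.0058, 0.0468]
orientation: [0.967, -0.257, 0.001, 0.001]
contact_force: [3.6, -5.2, -5.4]
grip_width: 0.297
```

Request:
step_arm(deltas=[[[-0.18,-0.01,0,3,2.6],[-0.37,-0.02,0,6,2.6],[-0.37,-0.02,0,6,2.6]]])

```text
t: 14.8
ee_pos: [0.4852, 0.0077, 0.0467]
orientation: [0.952, -0.307, 0.001, 0.001]
contact_force: [3.7, -5.9, -5.1]
grip_width: 0.293
```

```bash
python3 st.py 0.5045 0.038
```

```text
t 14.8 ang -122.5 rad 0.036 resist 6.28 radial 2.94 fz -5.14 yaw -35.7 J6 0.396387213261669
```

Request:
step_arm(deltas=[[[-0.18,-0.01,0,3,2.6],[-0.37,-0.02,0,6,2.6],[-0.37,-0.02,0,6,2.6]]])

```text
t: 15.18
ee_pos: [0.4821, 0.0099, 0.0466]
orientation: [0.934, -0.356, 0.001, 0.001]
contact_force: [2.8, -6.7, -5.2]
grip_width: 0.294
```

```bash
python3 st.py 0.5045 0.038
```

```text
t 15.175 ang -128.6 rad 0.036 resist 6.36 radial 3.44 fz -5.2 yaw -41.7 J6 0.5045990171313557
```

Request:
step_arm(deltas=[[[-0.24,-0.01,0,4,2.6],[-0.49,-0.03,0,8,2.6],[-0.49,-0.03,0,8,2.6]]])

```text
t: 15.55
ee_pos: [0.4798, 0.0127, 0.0469]
orientation: [0.907, -0.42, 0.003, 0.001]
contact_force: [6.9, -8.8, -7.1]
grip_width: 0.3
```

Nut 3 resisted with 6.4 N and then jumped to about 11 N over the last step, so it has bitten. I'm backing off, lifting and going to nut 1.

Request:
step_arm(deltas=[[[0.5,-0.05,0,-8,2.6],[0.96,-0.14,0,-16,2.6],[0.96,-0.14,0,-16,2.6],[0.96,-0.14,-2.5,-16,2.6],[0.96,-0.14,-5.2,-20,2.6],[0.7,-3,-5.2,-30,2.6],[0.5,-6,-5.2,-40,2.6],[0.3,-10,-5.2,-50,2.6],[-0.07,-14,-5.2,-60,2.6],[-0.07,-18,-5.2,-70,2.6],[-0.07,-22,-5.2,-80,2.6],[-0.07,-24.83,-5.2,-90,2.6],[-0.07,-24.83,-5.2,-100,2.6],[-0.07,-24.83,-5.2,-110,2.6],[-0.07,-24.83,-5.2,-120,2.6],[-0.07,-24.83,-5.2,-130,2.6],[-0.07,-24.83,-5.2,-140,2.6],[-0.07,-24.83,-5.2,-150,2.6],[-0.07,-24.83,-5.2,-160,2.6],[-0.07,-24.83,-5.2,-170,2.6]]])

```text
t: 18.05
ee_pos: [0.6665, 0.1757, 0.0981]
orientation: [0.497, 0.868, -0.0, -0.0]
contact_force: [-0.1, 0.0, -0.1]
grip_width: 0.291
```

Request:
step_arm(deltas=[[[0,0,0,-10,2.6],[0,0,0,-20,2.6],[0,0,0,-30,2.6],[0,0,0,-37.5,2.6],[0,0,0,-37.5,2.6]]])

```text
t: 18.68
ee_pos: [0.6667, 0.1757, 0.0982]
orientation: [0.195, 0.981, -0.0, -0.0]
contact_force: [0.5, -0.2, -0.4]
grip_width: 0.296
```

```bash
cat > knobs.py <<'E'
from h import *
import sys
p=eyes.read_camera("wrist");s=telemetry.get_obs()
c=Rotation.from_quat(s["orientation"]).as_matrix()
print("t",s["t"],"J6",s["joints"][5],"yaw",np.degrees(np.arctan2(c[1,0],c[0,0])),"ee",np.round(s["ee_pos"],4),np.round(s["contact_force"],1))
print("tip px",np.round(proj(p,np.array(s["ee_pos"])+[0,0,.039])))
for r in eyes.search_frame("knob_1",p): u,v=r["centre"];print(round(r["conf"],2),np.round([u,v]),np.round(world(p,u,v),3),np.round(world(p,u,v,z=.105),4))
cv2.imwrite(sys.argv[1],p["color"])
E
python3 knobs.py pics/n1.png; python3 st.py .6546 .144
```

```text
t 18.725 J6 -2.662136175317683 yaw 157.44999893134155 ee [0.6667 0.1756 0.0981] [0.4 0.2 0.3]
tip px [323. 325.]
0.61 [565. 208.] [0.548 0.186 0.092] [0.5545 0.1797 0.105 ]
0.59 [321. 266.] [0.665 0.169 0.091] [0.6626 0.1642 0.105 ]
t 18.775 ang 68.9 rad 0.0339 resist -0.36 radial 0.26 fz -0.61 yaw 157.5 J6 -2.6624320779239476
```

Request:
step_arm(deltas=[[[0,0,1.5,0,2.6],[0,0,3,0,2.6],[0,0,4.2,0,2.6],[0,0,5.1,0,2.6],[0,0,5.1,0,2.6]]])

```text
t: 19.4
ee_pos: [0.6663, 0.1754, 0.0459]
orientation: [0.194, 0.981, -0.0, -0.001]
contact_force: [0.3, -0.6, -0.2]
grip_width: 0.296
```

```bash
python3 st.py .6546 .144
```

```text
t 19.4 ang 69.6 rad 0.0335 resist -0.55 radial -0.48 fz -0.17 yaw 157.6 J6 -2.6659282757843963
```

Request:
step_arm(deltas=[[[-0.4,-0.02,0,6.5,2.6],[-0.79,-0.09,0,13,2.6],[-1.17,-0.2,0,19.5,2.6],[-1.53,-0.35,0,26,2.6],[-1.88,-0.55,0,32.5,2.6],[-2.2,-0.78,0,39,2.6],[-2.5,-1.05,0,45.5,2.6],[-2.76,-1.35,0,52,2.6],[-2.98,-1.67,0,58.5,2.6],[-3.17,-2.02,0,65,2.6],[-3.32,-2.39,0,71.5,2.6],[-3.42,-2.77,0,78,2.6],[-3.48,-3.16,0,84.5,2.6],[-3.5,-3.56,0,91,2.6],[-3.47,-3.96,0,97.5,2.6],[-3.4,-4.35,0,104,2.6],[-3.28,-4.73,0,110.5,2.6],[-3.12,-5.09,0,117,2.6],[-2.92,-5.43,0,123.5,2.6],[-2.68,-5.75,0,130,2.6]]])

```text
t: 21.9
ee_pos: [0.6709, 0.1132, 0.0477]
orientation: [0.971, 0.237, 0.001, -0.0]
contact_force: [3.5, 3.7, -4.2]
grip_width: 0.296
```

Request:
step_arm(deltas=[[[-0.3,-0.02,0,5,2.6],[-0.61,-0.05,0,10,2.6],[-0.61,-0.05,0,10,2.6]]])

```text
t: 22.28
ee_pos: [0.6653, 0.1102, 0.0478]
orientation: [0.988, 0.154, 0.001, -0.0]
contact_force: [3.7, 2.5, -2.7]
grip_width: 0.297
```

```bash
python3 st.py .6546 .144
```

```text
t 22.275 ang -72.4 rad 0.0354 resist 4.28 radial -1.23 fz -2.66 yaw 17.7 J6 -0.32084144364477774
```

Request:
step_arm(deltas=[[[-0.24,-0.01,0,4,2.6],[-0.49,-0.03,0,8,2.6],[-0.49,-0.03,0,8,2.6]]])

```text
t: 22.65
ee_pos: [0.6604, 0.1088, 0.0477]
orientation: [0.996, 0.085, 0.001, -0.0]
contact_force: [3.6, 1.7, -3.7]
grip_width: 0.294
```

Request:
step_arm(deltas=[[[-0.24,-0.01,0,4,2.6],[-0.49,-0.03,0,8,2.6],[-0.49,-0.03,0,8,2.6]]])

```text
t: 23.02
ee_pos: [0.6554, 0.108, 0.0476]
orientation: [1.0, 0.016, 0.001, -0.0]
contact_force: [4.7, 1.3, -3.7]
grip_width: 0.295
```

Request:
step_arm(deltas=[[[-0.24,-0.01,0,4,2.6],[-0.49,-0.03,0,8,2.6],[-0.49,-0.03,0,8,2.6]]])

```text
t: 23.4
ee_pos: [0.6503, 0.108, 0.0475]
orientation: [0.999, -0.054, 0.0, 0.0]
contact_force: [5.2, 2.0, -2.6]
grip_width: 0.299
```

Request:
step_arm(deltas=[[[-0.24,-0.01,0,4,2.6],[-0.49,-0.03,0,8,2.6],[-0.49,-0.03,0,8,2.6]]])

```text
t: 23.78
ee_pos: [0.6453, 0.1087, 0.0474]
orientation: [0.992, -0.123, 0.0, 0.0]
contact_force: [4.5, 1.0, -2.8]
grip_width: 0.295
```

Request:
step_arm(deltas=[[[-0.24,-0.01,0,4,2.6],[-0.49,-0.03,0,8,2.6],[-0.49,-0.03,0,8,2.6]]])

```text
t: 24.15
ee_pos: [0.6406, 0.1101, 0.0474]
orientation: [0.981, -0.192, 0.0, 0.0]
contact_force: [4.1, -0.3, -2.4]
grip_width: 0.293
```

Request:
step_arm(deltas=[[[-0.24,-0.01,0,4,2.6],[-0.49,-0.03,0,8,2.6],[-0.49,-0.03,0,8,2.6]]])

```text
t: 24.52
ee_pos: [0.6366, 0.1121, 0.0475]
orientation: [0.966, -0.26, 0.001, 0.0]
contact_force: [5.1, -1.3, -2.7]
grip_width: 0.294
```

Request:
step_arm(deltas=[[[-0.24,-0.01,0,4,2.6],[-0.49,-0.03,0,8,2.6],[-0.49,-0.03,0,8,2.6]]])

```text
t: 24.9
ee_pos: [0.6339, 0.1144, 0.0478]
orientation: [0.945, -0.327, 0.002, -0.0]
contact_force: [9.1, -2.2, -5.2]
grip_width: 0.297
```

```bash
python3 st.py .6546 .144
```

```text
t 24.9 ang -125.0 rad 0.0362 resist 8.69 radial -3.37 fz -5.25 yaw -38.2 J6 0.6623854271910466
```

Request:
step_arm(deltas=[[[-0.2,-0.01,0,3.5,2.6],[-0.2,-0.01,0,3.5,2.6]]])

```text
t: 25.15
ee_pos: [0.6328, 0.1154, 0.0479]
orientation: [0.935, -0.356, 0.003, -0.0]
contact_force: [11.6, -3.4, -6.0]
grip_width: 0.295
```

```bash
python3 st.py .6546 .144
```

```text
t 25.15 ang -127.3 rad 0.0359 resist 11.3 radial -4.28 fz -6.04 yaw -41.7 J6 0.7253752237432245
```

Nut 1 has bitten (8.7 N, then 11.3 N after 2 mm more). Next is nut 2.

Request:
step_arm(deltas=[[[0.5,-0.05,0,-8,2.6],[0.96,-0.14,0,-16,2.6],[0.96,-0.14,0,-16,2.6],[0.96,-0.14,-2.5,-16,2.6],[0.96,-0.14,-5.2,-22,2.6],[-1,-0.14,-5.2,-32,2.6],[-3,-0.12,-5.2,-42,2.6],[-5,-0.11,-5.2,-52,2.6],[-7,-0.11,-5.2,-62,2.6],[-9,-0.11,-5.2,-72,2.6],[-11.02,-0.11,-5.2,-82,2.6],[-11.02,-0.11,-5.2,-92,2.6],[-11.02,-0.11,-5.2,-102,2.6],[-11.02,-0.11,-5.2,-112,2.6],[-11.02,-0.11,-5.2,-122,2.6],[-11.02,-0.11,-5.2,-132,2.6],[-11.02,-0.11,-5.2,-142,2.6],[-11.02,-0.11,-5.2,-152,2.6],[-11.02,-0.11,-5.2,-162,2.6],[-11.02,-0.11,-5.2,-172,2.6]]])

```text
t: 27.65
ee_pos: [0.548, 0.191, 0.0991]
orientation: [0.419, 0.908, -0.0, -0.001]
contact_force: [-0.1, -0.2, -0.8]
grip_width: 0.294
```

Request:
step_arm(deltas=[[[0,0,0,-8.6,2.6],[0,0,0,-8.6,2.6]]])

```text
t: 27.9
ee_pos: [0.5482, 0.191, 0.0992]
orientation: [0.353, 0.936, -0.0, -0.0]
contact_force: [0.2, 0.9, 0.1]
grip_width: 0.293
```

```bash
python3 knobs.py pics/n2.png; python3 st.py .5265 .166
```

```text
t 27.95 J6 -2.287070536462743 yaw 138.5479094385465 ee [0.5483 0.1911 0.0992] [-0.2  0.6  0.5]
tip px [323. 325.]
0.79 [ 89. 287.] [0.642 0.118 0.089] [0.6292 0.1185 0.105 ]
0.77 [326. 268.] [0.544 0.188 0.092] [0.5403 0.1841 0.105 ]
t 28.0 ang 48.7 rad 0.0333 resist -0.39 radial -0.28 fz -0.08 yaw 138.6 J6 -2.2872671098483917
```

Request:
step_arm(deltas=[[[0,0.1,1.5,0,2.6],[0,0.1,3,0,2.6],[0,0.1,4.3,0,2.6],[0,0.1,5.2,0,2.6],[0,0.1,5.2,0,2.6]]])

```text
t: 28.62
ee_pos: [0.5488, 0.1916, 0.046]
orientation: [0.352, 0.936, -0.0, -0.001]
contact_force: [0.5, 0.4, -0.1]
grip_width: 0.295
```

```bash
python3 st.py .5265 .166
```

```text
t 28.625 ang 49.0 rad 0.034 resist -0.1 radial 0.6 fz -0.15 yaw 138.7 J6 -2.289704276909603
```

Request:
step_arm(deltas=[[[-0.4,-0.02,0,6.5,2.6],[-0.79,-0.09,0,13,2.6],[-1.17,-0.2,0,19.5,2.6],[-1.53,-0.35,0,26,2.6],[-1.88,-0.55,0,32.5,2.6],[-2.2,-0.78,0,39,2.6],[-2.5,-1.05,0,45.5,2.6],[-2.76,-1.35,0,52,2.6],[-2.98,-1.67,0,58.5,2.6],[-3.17,-2.02,0,65,2.6],[-3.32,-2.39,0,71.5,2.6],[-3.42,-2.77,0,78,2.6],[-3.48,-3.16,0,84.5,2.6],[-3.5,-3.56,0,91,2.6],[-3.47,-3.96,0,97.5,2.6],[-3.4,-4.35,0,104,2.6],[-3.28,-4.73,0,110.5,2.6],[-3.12,-5.09,0,117,2.6],[-2.92,-5.43,0,123.5,2.6],[-2.68,-5.75,0,130,2.6]]])

```text
t: 31.12
ee_pos: [0.5336, 0.131, 0.048]
orientation: [0.997, 0.074, 0.002, -0.0]
contact_force: [5.6, 1.0, -3.7]
grip_width: 0.293
```

Request:
step_arm(deltas=[[[-0.3,-0.02,0,5,2.6],[-0.61,-0.05,0,10,2.6],[-0.61,-0.05,0,10,2.6]]])

```text
t: 31.5
ee_pos: [0.5273, 0.1301, 0.048]
orientation: [1.0, -0.011, 0.002, 0.0]
contact_force: [4.2, -2.0, -2.7]
grip_width: 0.298
```

```bash
python3 st.py .5265 .166
```

```text
t 31.5 ang -88.8 rad 0.0359 resist 4.15 radial 2.1 fz -2.66 yaw -1.2 J6 0.04500108357189986
```

Request:
step_arm(deltas=[[[-0.24,-0.01,0,4,2.6],[-0.49,-0.03,0,8,2.6],[-0.49,-0.03,0,8,2.6]]])

```text
t: 31.88
ee_pos: [0.5222, 0.1302, 0.0479]
orientation: [0.997, -0.08, 0.001, 0.0]
contact_force: [4.4, -2.1, -2.4]
grip_width: 0.296
```

Request:
step_arm(deltas=[[[-0.24,-0.01,0,4,2.6],[-0.49,-0.03,0,8,2.6],[-0.49,-0.03,0,8,2.6]]])

```text
t: 32.25
ee_pos: [0.5172, 0.1311, 0.0477]
orientation: [0.989, -0.149, 0.001, 0.0]
contact_force: [4.2, -4.2, -3.8]
grip_width: 0.293
```

Request:
step_arm(deltas=[[[-0.24,-0.01,0,4,2.6],[-0.49,-0.03,0,8,2.6],[-0.49,-0.03,0,8,2.6]]])

```text
t: 32.62
ee_pos: [0.5123, 0.1326, 0.0476]
orientation: [0.976, -0.218, 0.001, 0.001]
contact_force: [2.8, -4.5, -3.0]
grip_width: 0.294
```

Request:
step_arm(deltas=[[[-0.24,-0.01,0,4,2.6],[-0.49,-0.03,0,8,2.6],[-0.49,-0.03,0,8,2.6]]])

```text
t: 33.0
ee_pos: [0.5096, 0.1347, 0.0479]
orientation: [0.958, -0.285, 0.003, 0.0]
contact_force: [8.3, -5.3, -7.0]
grip_width: 0.298
```

Request:
step_arm(deltas=[[[-0.12,0,0,2,2.6],[-0.12,0,0,2,2.6]]])

```text
t: 33.25
ee_pos: [0.5089, 0.1353, 0.0479]
orientation: [0.953, -0.302, 0.003, 0.0]
contact_force: [10.0, -5.5, -7.0]
grip_width: 0.298
```

```bash
python3 st.py .5265 .166
```

```text
t 33.25 ang -119.8 rad 0.0354 resist 11.42 radial -0.22 fz -6.98 yaw -35.2 J6 0.6505291670644889
```

Nut 2 has bitten (9.9 N, then 11.4 N). Next is nut 4.

Request:
step_arm(deltas=[[[0.5,-0.05,0,-8,2.6],[0.96,-0.14,0,-16,2.6],[0.96,-0.14,0,-16,2.6],[0.96,-0.14,-2.5,-16,2.6],[0.96,-0.14,-5.2,-22,2.6],[4,1,-5.2,-32,2.6],[8,2,-5.2,-42,2.6],[12,3,-5.2,-52,2.6],[16,4.4,-5.2,-62,2.6],[19.48,5.37,-5.2,-72,2.6],[19.48,5.37,-5.2,-82,2.6],[19.48,5.37,-5.2,-92,2.6],[19.48,5.37,-5.2,-102,2.6],[19.48,5.37,-5.2,-112,2.6],[19.48,5.37,-5.2,-122,2.6],[19.48,5.37,-5.2,-132,2.6],[19.48,5.37,-5.2,-142,2.6],[19.48,5.37,-5.2,-152,2.6],[19.48,5.37,-5.2,-162,2.6],[19.48,5.37,-5.2,-172,2.6]]])

```text
t: 35.75
ee_pos: [0.6338, -0.0192, 0.0992]
orientation: [0.367, 0.93, 0.0, -0.0]
contact_force: [-0.1, 0.7, 0.2]
grip_width: 0.301
```

Request:
step_arm(deltas=[[[0,0,0,-10,2.6],[0,0,0,-20,2.6],[0,0,0,-30,2.6],[0,0,0,-35.4,2.6],[0,0,0,-35.4,2.6]]])

```text
t: 36.38
ee_pos: [0.6369, 0.0026, 0.0982]
orientation: [0.088, 0.996, -0.017, -0.001]
contact_force: [-1.0, -0.3, 0.4]
grip_width: 0.297
```

```bash
python3 knobs.py pics/n4.png; python3 st.py .6327 .016
python3 - <<'E'
import numpy as np
p0=3.5*np.array([-np.cos(np.radians(79)),-np.sin(np.radians(79))])
def t(L): print([[*[round(float(v),2) for v in np.array([[np.cos(f),-np.sin(f)],[np.sin(f),np.cos(f)]])@p0-p0],0,round(float(np.degrees(f)),1),2.6] for f in np.radians(L)])
t(np.arange(1,21)*6.5);t([5,10]);t([4,8]);t([2]);t([-8,-16])
E
```

```text
t 36.425 J6 -3.1161880159474835 yaw 169.878008313199 ee [0.637  0.0018 0.0982] [ 0.1 -0.7 -0.3]
tip px [322. 321.]
0.87 [600. 242.] [0.492 0.014 0.075] [0.5108 0.0015 0.105 ]
0.86 [581. 464.] [0.52  0.123 0.106] [0.5192 0.1249 0.105 ]
0.81 [344. 459.] [0.643 0.105 0.1  ] [0.6426 0.0994 0.105 ]
0.56 [323. 248.] [ 0.633 -0.02   0.113] [ 0.633  -0.0175  0.105 ]
t 36.475 ang -73.7 rad 0.0155 resist -1.18 radial -0.03 fz 0.2 yaw 169.8 J6 -3.116479320068732
[[0.39, -0.05, 0, 6.5, 2.6], [0.79, -0.06, 0, 13.0, 2.6], [1.19, -0.03, 0, 19.5, 2.6], [1.57, 0.05, 0, 26.0, 2.6], [1.95, 0.18, 0, 32.5, 2.6], [2.31, 0.35, 0, 39.0, 2.6], [2.65, 0.55, 0, 45.5, 2.6], [2.96, 0.79, 0, 52.0, 2.6], [3.25, 1.07, 0, 58.5, 2.6], [3.5, 1.38, 0, 65.0, 2.6], [3.71, 1.71, 0, 71.5, 2.6], [3.89, 2.07, 0, 78.0, 2.6], [4.02, 2.44, 0, 84.5, 2.6], [4.11, 2.83, 0, 91.0, 2.6], [4.16, 3.22, 0, 97.5, 2.6], [4.16, 3.62, 0, 104.0, 2.6], [4.12, 4.01, 0, 110.5, 2.6], [4.03, 4.4, 0, 117.0, 2.6], [3.9, 4.78, 0, 123.5, 2.6], [3.73, 5.13, 0, 130.0, 2.6]]
[[0.3, -0.05, 0, 5.0, 2.6], [0.61, -0.06, 0, 10.0, 2.6]]
[[0.24, -0.04, 0, 4.0, 2.6], [0.48, -0.06, 0, 8.0, 2.6]]
[[0.12, -0.02, 0, 2.0, 2.6]]
[[-0.47, 0.13, 0, -8.0, 2.6], [-0.92, 0.32, 0, -16.0, 2.6]]
```

View pics/n4.png

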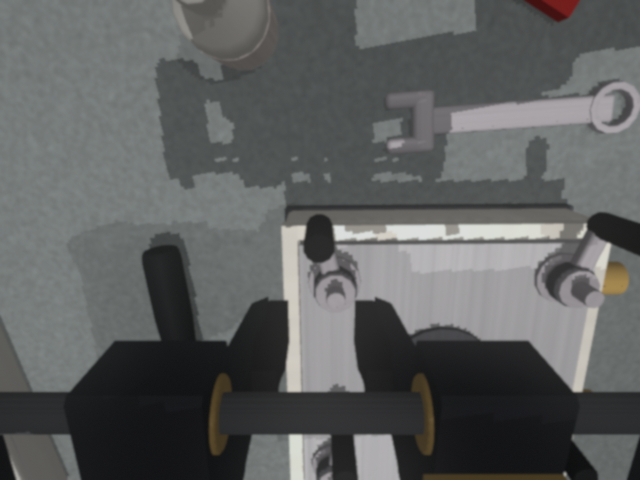

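The J6 limit was touched because J1 carries an offset I had missed, so the pose was only approximated. Nothing is in contact. I'm backing the spin off to about yaw 160.

Request:
step_arm(deltas=[[[0,0,0,12,2.6],[0,0,0,12,2.6],[0,0,0,12,2.6],[0,0,0,12,2.6]]])

```text
t: 36.98
ee_pos: [0.6373, 0.0007, 0.0983]
orientation: [0.191, 0.981, -0.017, 0.001]
contact_force: [0.7, 0.6, -0.3]
grip_width: 0.301
```

```bash
python3 knobs.py pics/n4b.png; python3 st.py .6327 .016
python3 - <<'E'
from h import *
s=telemetry.get_obs();M=Rotation.from_quat(s["orientation"]).as_matrix();print(M.round(3).tolist())
E
```

```text
t 37.025 J6 -2.909486505318027 yaw 157.96933453237972 ee [0.6373 0.0008 0.0983] [-0.1 -0.4 -0.1]
tip px [322. 322.]
0.89 [316. 252.] [ 0.632 -0.019  0.112] [ 0.633  -0.0172  0.105 ]
0.65 [594. 388.] [0.52  0.124 0.079] [0.5316 0.0996 0.105 ]
0.6 [600. 188.] [0.493 0.013 0.075] [0.5092 0.001  0.105 ]
t 37.075 ang -73.2 rad 0.0159 resist 0.61 radial -0.41 fz 0.01 yaw 158.0 J6 -2.9091520420916424
[[-0.927, 0.375, -0.004], [0.375, 0.926, -0.034], [-0.009, -0.033, -0.999]]
```

Request:
step_arm(deltas=[[[-0.45,-1,0,0,2.6],[-0.45,-2.04,0,0,2.6],[-0.45,-2.04,0,0,2.6],[-0.45,-1.97,1.8,0,2.6],[-0.45,-1.92,3.4,0,2.6],[-0.45,-1.86,4.6,0,2.6],[-0.45,-1.86,5.1,0,2.6],[-0.45,-1.86,5.1,0,2.6]]])

```text
t: 38.08
ee_pos: [0.634, -0.0195, 0.0473]
orientation: [0.192, 0.981, -0.017, 0.001]
contact_force: [0.8, 0.2, 0.2]
grip_width: 0.292
```

```bash
python3 pic.py pics/n4c.png;python3 st.py .6327 .016
python3 - <<'E'
import numpy as np
A=np.radians(64.9)
p0=3.5*np.array([-np.cos(A),-np.sin(A)])
def t(L): print([[*[round(float(v),2) for v in np.array([[np.cos(f),-np.sin(f)],[np.sin(f),np.cos(f)]])@p0-p0],0,max(0,round(float(np.degrees(f)-15),1)),2.6] for f in np.radians(L)])
t(np.arange(1,21)*6.5)
E
```

```text
38.075 [-0.199  0.484  1.554 -0.038  1.102 -2.938] [ 0.634  -0.0195  0.0473] [0.79099504 0.23174856 0.24919985]
t 38.175 ang -86.8 rad 0.0358 resist 0.1 radial 0.79 fz -0.78 yaw 157.9 J6 -2.937644631960554
[[0.37, -0.15, 0, 0, 2.6], [0.75, -0.25, 0, 0, 2.6], [1.14, -0.31, 0, 4.5, 2.6], [1.54, -0.33, 0, 11.0, 2.6], [1.94, -0.3, 0, 17.5, 2.6], [2.33, -0.23, 0, 24.0, 2.6], [2.7, -0.11, 0, 30.5, 2.6], [3.07, 0.05, 0, 37.0, 2.6], [3.41, 0.25, 0, 43.5, 2.6], [3.73, 0.48, 0, 50.0, 2.6], [4.02, 0.76, 0, 56.5, 2.6], [4.28, 1.06, 0, 63.0, 2.6], [4.5, 1.39, 0, 69.5, 2.6], [4.68, 1.74, 0, 76.0, 2.6], [4.82, 2.11, 0, 82.5, 2.6], [4.92, 2.5, 0, 89.0, 2.6], [4.97, 2.89, 0, 95.5, 2.6], [4.98, 3.29, 0, 102.0, 2.6], [4.95, 3.68, 0, 108.5, 2.6], [4.87, 4.07, 0, 115.0, 2.6]]
```

View pics/n4c.png

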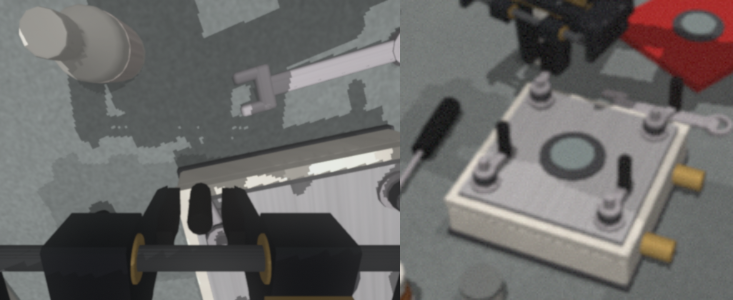

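The knob (200,210) is between the fingers, and the other three cranks show turned. I'm turning nut 4.

Request:
step_arm(deltas=[[[0.37,-0.15,0,0,2.6],[0.75,-0.25,0,0,2.6],[1.14,-0.31,0,4.5,2.6],[1.54,-0.33,0,11.0,2.6],[1.94,-0.3,0,17.5,2.6],[2.33,-0.23,0,24.0,2.6],[2.7,-0.11,0,30.5,2.6],[3.07,0.05,0,37.0,2.6],[3.41,0.25,0,43.5,2.6],[3.73,0.48,0,50.0,2.6],[4.02,0.76,0,56.5,2.6],[4.28,1.06,0,63.0,2.6],[4.5,1.39,0,69.5,2.6],[4.68,1.74,0,76.0,2.6],[4.82,2.11,0,82.5,2.6],[4.92,2.5,0,89.0,2.6],[4.97,2.89,0,95.5,2.6],[4.98,3.29,0,102.0,2.6],[4.95,3.68,0,108.5,2.6],[4.87,4.07,0,115.0,2.6]]])

```text
t: 40.67
ee_pos: [0.6036, 0.0353, 0.0459]
orientation: [0.931, 0.364, -0.009, 0.015]
contact_force: [-0.9, -5.4, -2.7]
grip_width: 0.293
```

Request:
step_arm(deltas=[[[0.3,-0.05,0,5,2.6],[0.61,-0.06,0,10,2.6],[0.61,-0.06,0,10,2.6]]])

```text
t: 41.05
ee_pos: [0.6077, 0.0404, 0.0458]
orientation: [0.959, 0.283, -0.008, 0.016]
contact_force: [-1.5, -2.4, -1.0]
grip_width: 0.296
```

```bash
python3 st.py .6327 .016
```

```text
t 41.05 ang 135.6 rad 0.0349 resist 2.78 radial -0.58 fz -0.98 yaw 32.9 J6 -0.6645069329894061
```

Request:
step_arm(deltas=[[[0.24,-0.04,0,4,2.6],[0.48,-0.06,0,8,2.6],[0.48,-0.06,0,8,2.6]]])

```text
t: 41.42
ee_pos: [0.6116, 0.0437, 0.0457]
orientation: [0.976, 0.217, -0.006, 0.016]
contact_force: [-1.1, -2.9, -2.0]
grip_width: 0.295
```

Request:
step_arm(deltas=[[[0.24,-0.04,0,4,2.6],[0.48,-0.06,0,8,2.6],[0.48,-0.06,0,8,2.6]]])

```text
t: 41.8
ee_pos: [0.6158, 0.0465, 0.0456]
orientation: [0.989, 0.148, -0.005, 0.016]
contact_force: [-1.3, -2.4, -1.2]
grip_width: 0.288
```

```bash
python3 st.py .6327 .016
python3 - <<'E'
from h import *
p=eyes.read_camera("side");
for r in eyes.search_frame("knob_1",p): print(round(r["conf"],2),np.round(r["centre"]),np.round(world(p,*r["centre"]),3))
E
```

```text
t 41.8 ang 119.0 rad 0.0349 resist 2.28 radial -1.52 fz -1.21 yaw 17.0 J6 -0.376888088178339
0.85 [259. 268.] [0.647 0.118 0.085]
0.59 [363. 241.] [0.491 0.012 0.082]
0.53 [290. 239.] [0.612 0.05  0.096]
```

Request:
step_arm(deltas=[[[0.24,-0.04,0,4,2.6],[0.48,-0.06,0,8,2.6],[0.48,-0.06,0,8,2.6]]])

```text
t: 42.28
ee_pos: [0.6202, 0.0484, 0.0455]
orientation: [0.997, 0.079, -0.004, 0.017]
contact_force: [-4.2, -1.9, -0.6]
grip_width: 0.295
```

Request:
step_arm(deltas=[[[0.24,-0.04,0,4,2.6],[0.48,-0.06,0,8,2.6],[0.48,-0.06,0,8,2.6]]])

```text
t: 42.65
ee_pos: [0.6236, 0.0491, 0.0452]
orientation: [1.0, 0.009, -0.004, 0.017]
contact_force: [-7.8, -6.0, 2.1]
grip_width: 0.296
```

Request:
step_arm(deltas=[[[0.15,-0.02,0,2.5,2.6],[0.15,-0.02,0,2.5,2.6]]])

```text
t: 42.9
ee_pos: [0.6247, 0.0492, 0.0452]
orientation: [1.0, -0.013, -0.004, 0.018]
contact_force: [-9.6, -6.3, 2.9]
grip_width: 0.296
```

```bash
python3 st.py .6327 .016
```

```text
t 42.9 ang 103.6 rad 0.0342 resist 10.77 radial -3.86 fz 2.87 yaw -1.5 J6 -0.0465784885215535
```

Nut 4 has bitten (about 9 N, then 10.8 N). I'm backing off, lifting clear and checking.

Request:
step_arm(deltas=[[[-0.47,0.13,0,-8,2.6],[-0.92,0.32,0,-16,2.6],[-0.92,0.32,0,-16,2.6],[-0.92,0.32,-2.5,-16,2.6],[-0.92,0.32,-5.5,-16,2.6],[-0.92,0.32,-12,-16,2.6],[-0.92,0.32,-18,-16,2.6],[-0.92,0.32,-24,-16,2.6],[-0.92,0.32,-24,-16,2.6],[-0.92,0.32,-24,-16,2.6],[-0.92,0.32,-24,-16,2.6]]])

```text
t: 44.28
ee_pos: [0.6178, 0.0555, 0.2835]
orientation: [0.992, 0.125, -0.006, 0.016]
contact_force: [0.1, 0.3, -0.6]
grip_width: 0.297
```

Run:
```python
from h import *
s=telemetry.get_obs();print(s["t"],np.round(s["ee_pos"],3),np.round(s["contact_force"],1))
S={3:(.5045,.038),2:(.5265,.166),1:(.6546,.144),4:(.6327,.016)}
ims=[]
for c in("side","scene"):
    p=eyes.read_camera(c);ims.append(p["color"])
    for r in eyes.search_frame("knob_1",p):
        w=world(p,*r["centre"]);n=min(S,key=lambda k:np.hypot(*(w[:2]-S[k])));d=w[:2]-S[n]
        print(c,"nut",n,round(r["conf"],2),np.round(w,3),"ang",np.degrees(np.arctan2(d[1],d[0])).round(),"r",np.hypot(*d).round(3))
    # cover height: median depth around points midway along cover sides
    yaw=np.radians(-9.6)
    for l in((0,.065),(0,-.065),(.065,0),(-.065,0)):
        P=np.array([.580+l[0]*np.cos(yaw)-l[1]*np.sin(yaw),.091+l[0]*np.sin(yaw)+l[1]*np.cos(yaw),.057]);u,v=np.round(proj(p,P)).astype(int)
        print(c,l,"z",np.round(np.median([world(p,a,b)[2] for a in range(u-2,u+3) for b in range(v-2,v+3)]),4))
cv2.imwrite("pics/end.png",np.hstack([cv2.resize(ims[0][180:360,180:400],(400,327)),cv2.resize(ims[1][170:350,230:450],(400,327))]))
```

```text
44.275 [0.618 0.055 0.283] [ 0.1  0.3 -0.6]
side nut 3 0.72 [0.494 0.011 0.077] ang -112.0 r 0.029
side nut 2 0.71 [0.523 0.137 0.086] ang -97.0 r 0.029
side nut 1 0.69 [0.643 0.119 0.091] ang -115.0 r 0.027
side nut 4 0.64 [0.613 0.053 0.095] ang 118.0 r 0.042
side nut 4 0.26 [0.747 0.057 0.026] ang 20.0 r 0.122
side (0, 0.065) z 0.0599
side (0, -0.065) z 0.0598
side (0.065, 0) z 0.0598
side (-0.065, 0) z 0.0605
scene nut 2 0.8 [0.521 0.126 0.078] ang -98.0 r 0.04
scene nut 4 0.71 [ 0.62  -0.002  0.055] ang -125.0 r 0.022
scene nut 1 0.65 [0.651 0.109 0.083] ang -96.0 r 0.035
scene nut 4 0.59 [0.611 0.041 0.073] ang 130.0 r 0.033
scene nut 3 0.55 [0.495 0.003 0.082] ang -106.0 r 0.036
scene (0, 0.065) z 0.0553
scene (0, -0.065) z 0.0553
scene (0.065, 0) z 0.0559
scene (-0.065, 0) z 0.0558
```

View pics/end.png

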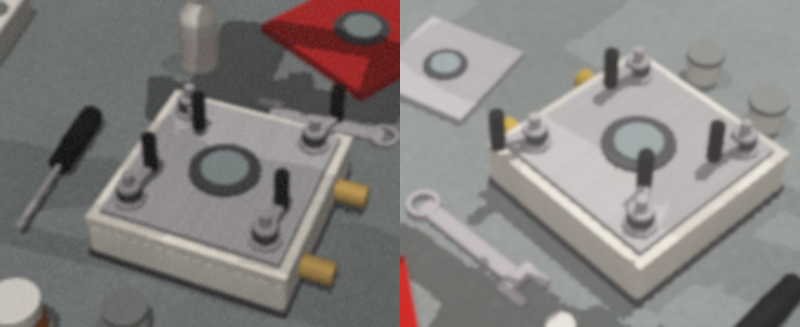

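The end view shows all four cranks turned, the cover level, and the cups, bottle, wrench and screwdriver in place. I'm handing in.

```bash
python3 -c "from station import job;print(job.hand_in())"
```

```text
the job is handed in; nothing more can be done
None
```

I turned the four nuts clockwise in cross order 3, 1, 2, 4, about 155–180° each, and all four bit. Resistance while turning was mostly 4–6.5 N (nut 4 dipped to about 2.5 N). At the bite it rose to 11.1, 11.3, 11.4 and 10.8 N, and I stopped there. I then backed off and lifted the tool clear. The job was handed in at about 44 s.

**Last checks:**
- **Contact:** the contact force is about 0, so the robot touches nothing.
- **Cover:** its height at mid-sides agrees within 0.7 mm in each camera. The absolute heights disagree: about 60 mm from the side camera and 55.5 mm from the scene camera, against 57 mm nominal. That means the cameras confirm the cover is even, but not its exact height.
- **Things around the cell:** those in the last view (wrench, bottle, cups, screwdriver, part of the jar) look unmoved.

**What went wrong on the way:**
- **Empty pass:** the fingertips really sit about 39 mm above the reported TCP, so my first pass at nut 3 went over the knob without touching it. I corrected for this.
- **Joint limit:** on the way to nut 4, joint 6 came up against its range limit (about -3.116 of -3.12), which left the tool tilted about 2° for that nut. I saw no other effect from it.

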